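# Press glued knobs in the bell-maker's gluing fixture

### The arm

A 6-joint arm with a two-finger parallel gripper is mounted at the origin on the work surface. World frame = base frame: x ahead of the robot, y to its left, z up, the work surface at z = 0. Lengths are in m, angles in degrees, forces in N, time in s.
With the tool pointing down it reaches from about 0.4 to 0.825 m from the base axis. Payload 7 kg.
Tool frame: the origin (TCP) lies on the centre line of the jaws, within the pads' length; the fingertips stand 8 mm ahead of it and the grasp point (between the pads) lies 11 mm behind it; z points along the fingers, y is the line along which they close (so a half turn about z gives the same grasp; the last joint's range is limited). The gripper opens to 88 mm and grips with 3 to 60 N. Pads are 19 mm wide; open, the fingers measure 130 mm over their backs; the gripper's body (78 mm by 193 mm) begins 47 mm behind the grasp point.
Start: joints at [-52.821, 20.546, 0.682, 0, -70.136, -16.507], TCP at [0.238, -0.632, 0.235] pointing down, gripper open.
Joint ranges: [-176.03, 176.03], [-82.01, 121.73], [-58.28, 71.71], [-173.87, 95.51], [-174.79, -0.11], [-173.66, 173.66]. Speed limits (degrees/s): [136.94, 136.94, 172.46, 180, 180, 180].

### API

Orientations are given as [roll, pitch, yaw] about the fixed x, y, z axes, in that order (R = Rz(yaw) Ry(pitch) Rx(roll)).
In Python, from plant import r gives the robot as it stands.
- The arm moves only by the tool carry_out, never from a script. Its argument "targets" is a list of rows, each a list of 6 numbers: the shift along the tool's x, y, z scaled (see below), then the turn, a rotation vector about the tool's x, y, z scaled (see below). A call has 1 to 5 rows; each row shifts and turns the commanded pose from where the row before left it, along the tool's axes as they then stand; what a row does not reach is not made up. The controller multiplies each number of a shift by 0.5 m and each number of a turn by 60 degrees. A row lasts 1/8 s, in which the tool goes at most 62.5 mm and 10.7 degrees, less where a joint would pass 70% of its speed; a pose out of reach is approached as far as the arm can. A call with a number of a shift or a turn outside -1 to 1 is refused whole. A call with a gripper value outside its range is refused whole. "hand" is the opening, from 0 (shut) to 1 (fully open), set as the call begins (left out, the last holds). The fingers move at their own pace and stop on an object; "squeeze" is the grip in N (left out, the last holds). Time passes only in rows, so rows that do not move let the fingers close. It gives the time, the measured TCP pose, the force, the opening and the grip force at its end, in the units of the state.
- r.get_state(): the state, without advancing time (a new reading comes with each control period).
- r.capture(name): name is "side" or "top"; returns the picture (384x512x3 uint8, red, green, blue); there is no depth.
- r.camera_info(name): a dict with "K" (3x3 intrinsics, pixels), "eye" and "attitude" of the camera in the world. Camera axes: x right, y down, z forward; pixel columns grow to the right and rows downward; lengths in m; the calibration is good to about 2 mm. A picture is of the moment at which its call begins. camera_info takes no time and is no camera call.
- r.close_job(): hands the job in; it is judged then, once.
The state is a dict: "time_s": time; "joints": joint angles; "qd": joint speeds; "joint_torque": joint torques, N m; "tcp_pos": TCP position; "eef_rot": TCP orientation; "contact_force": force on the tool from outside, world axes, zero at the start; "moment": the same for the moment, N m; "gripper_width": finger opening in m; "gripper_force": force on a finger pad.
Only numpy, scipy, OpenCV 4.12 (cv2) and the standard library are available. Lean on these libraries where they do the work, as an engineer would, in place of code of your own. Each camera call takes 0.05 s, during which the arm holds its last target. There are 200 camera calls.

### The job

The wooden knobs of three table bells have just been glued on: stand the two bells that are still on the bench in the two empty cells of the gluing fixture, one bell per cell, upright, set down and not dropped, and leave everything else on the bench where it is. Then take the fixture's sprung pressure frame by its handle and swing it over and down until it is fully home on its stops, with a plunger pressing on every knob. It springs open when let go, so finish while still holding it fully down: do not let go at the end.

Things in the scene. Friction and masses are not known exactly. Their poses are not given: they have to be found in the camera images.
- bell_a: a table bell, one of three alike: round brown bronze-coloured metal body, 54 mm across between 12 and 47 mm height, with a 60 mm lip at the bottom; a wooden knob 24 mm across on the crown; 70 mm tall in all, about 0.2 kg. Origin: centre of its underside, z up the bell. It stands mouth down, either on the bench or already in a cell of the fixture
- bell_b: a table bell, one of three alike: round brown bronze-coloured metal body, 54 mm across between 12 and 47 mm height, with a 60 mm lip at the bottom; a wooden knob 24 mm across on the crown; 70 mm tall in all, about 0.2 kg. Origin: centre of its underside, z up the bell. It stands mouth down, either on the bench or already in a cell of the fixture
- bell_c: a table bell, one of three alike: round brown bronze-coloured metal body, 54 mm across between 12 and 47 mm height, with a 60 mm lip at the bottom; a wooden knob 24 mm across on the crown; 70 mm tall in all, about 0.2 kg. Origin: centre of its underside, z up the bell. It stands mouth down, either on the bench or already in a cell of the fixture
- fixture: gluing fixture, fixed to the bench: steel base plate 10 mm thick, 250 mm (x) by 290 mm (y), with a row of three square cells 78 mm apart along its own y, walls 6 mm thick, wall tops 22 mm above the bench. Origin: on the bench under the middle cell; its -x side is the front (towards the robot), +x the hinge side; it is turned by up to 0.2 rad either way
- cell0 (a point): centre of the floor of a cell, 10 mm above the bench; the cell is 72 mm square inside (the left one, at the fixture's +y); axes as the fixture's
- cell1 (a point): centre of the floor of a cell, 10 mm above the bench; the cell is 72 mm square inside (the middle one); axes as the fixture's
- cell2 (a point): centre of the floor of a cell, 10 mm above the bench; the cell is 72 mm square inside (the right one, at the fixture's -y); axes as the fixture's
- hinge (a point): middle of the pressure frame's hinge rod, 88 mm above the bench, 105 mm behind the row of cells; the rod runs along the fixture's y; axes as the fixture's. Hinge brackets 98 mm tall stand 137 mm to either side; stop posts 80 mm tall stand 58 mm in front of the row, 128 mm to either side of the middle
- frame (a joint): pressure frame's angle: 0 = open, leaning 0.35 rad back beyond upright; 1.92 = fully home on its stops, arms level over the cells; grows as it swings towards the robot and down. A spring opens it: at the handle, square to the arms, it takes about 2 to 4 N on the way and about 13 N at the end, where the plungers are pressed in
- handle: the frame's handle: freely turning rubber sleeve, 22 mm thick, 160 mm long, on a bar along the fixture's y. Origin: its centre, 180 mm from the hinge axis; swings with the frame: open, 257 mm above the bench and 167 mm behind the row; home, 88 mm above the bench and 75 mm in front of the row. Its y axis is the fixture's
- plunger0: sprung plunger of the frame over cell0: rubber foot 26 mm across. Origin: centre of the foot's face. With the frame home it presses a bell's knob and is pushed in about 8 mm (about 5 N each). While the frame is open the feet point to the front
- plunger1: sprung plunger of the frame over cell1: rubber foot 26 mm across. Origin: centre of the foot's face. With the frame home it presses a bell's knob and is pushed in about 8 mm (about 5 N each). While the frame is open the feet point to the front
- plunger2: sprung plunger of the frame over cell2: rubber foot 26 mm across. Origin: centre of the foot's face. With the frame home it presses a bell's knob and is pushed in about 8 mm (about 5 N each). While the frame is open the feet point to the front
- cowbell_1: bystander, to be left alone: a bronze-brown cowbell with a wire loop, 75 x 55 mm, 107 mm tall. Origin: underside
- cowbell_2: bystander, to be left alone: a smaller bronze-brown cowbell with a wire loop, 60 x 45 mm, 87 mm tall. Origin: underside
- glue_bottle: bystander, to be left alone: a white round glue bottle, 44 mm across, 120 mm tall. Origin: underside
- hammer: bystander, to be left alone: a hammer lying on the bench. Origin: underside
- screwdriver: bystander, to be left alone: a screwdriver lying on the bench. Origin: underside
- flux_tin: bystander, to be left alone: a dark closed tin, 68 mm across, 75 mm tall. Origin: underside
- knob_bowl: bystander, to be left alone: an empty wooden bowl, 100 mm across, 45 mm tall. Origin: underside
Not all that is in view belongs to the job. Leave any blue or purple look-alike of the bell_b alone.

How it is judged:
By the outcome, as a careful person would: the job done as asked, in the order asked, and still so for the second after the job is handed in, while the arm keeps its last pose, push and grip.
It also fails if it takes over 72 s, if anything falls off the work surface, if the arm or the gripper's body presses on something with over 40 N, if the wrist force passes 120 N, or if a joint passes its speed limit or range.

## Working session

There is one attempt and no reset: what is moved stays moved. The work goes in short steps, Python scripts to look and compute and a tool call to move; the robot and the scene stay as the last step left them, time stands still between calls to the robot, and variables do not carry over. Pictures are saved under pics/ and viewed, at most 12 in all, crops included, and the job is handed in when it is done.

Besides the shell and the picture viewer there is one more tool, called after "Call:" by a JSON object that holds its "op" and its "data". carry_out: Moves the arm, as the interface text tells. Its arguments: {"type":"object","properties":{"targets":{"type":"array","items":{"type":"array","items":{"type":"number","minimum":-1,"maximum":1}}},"hand":{"type":"number"},"squeeze":{"type":"number"}},"required":["targets"]}

```bash
ls; mkdir -p pics; python3 - <<'E'
from plant import r
import cv2,json
for n in("side","top"):
    im=r.capture(n); cv2.imwrite(f"pics/{n}0.png",im[:,:,::-1]); i=r.camera_info(n); print(n,i)
print(r.get_state())
E
```

```text
pics
side {'K': array([[367.57477031,   0.        , 263.07487621],
       [  0.        , 367.57477031, 190.82458057],
       [  0.        ,   0.        ,   1.        ]]), 'eye': array([ 0.35004145, -1.19605679,  0.91237585]), 'attitude': array([-1.22373788e+02, -2.15860231e-02, -7.44688753e+00])}
top {'K': array([[489.86584747,   0.        , 263.7864356 ],
       [  0.        , 489.86584747, 187.74846578],
       [  0.        ,   0.        ,   1.        ]]), 'eye': array([ 0.30758419, -0.02431513,  1.60384609]), 'attitude': array([-172.10078699,   -0.68502874,  -91.67372732])}
{'time_s': 0.1, 'joints': array([-5.28213566e+01,  2.05880258e+01,  6.38100790e-01, -1.92013533e-02,
       -7.01371427e+01, -1.65060923e+01]), 'qd': array([-0.05374316, -0.1126051 ,  0.21565602,  0.06651928, -0.04176013,
        0.00408898]), 'joint_torque': array([-1.47921295e-03, -5.84165668e+01,  2.93751812e+01,  7.01554075e+00,
        1.01598114e-02, -3.16669775e-05]), 'tcp_pos': array([ 0.23810524, -0.63113285,  0.23369693]), 'eef_rot': array([ 1.79911391e+02, -7.43243440e-03, -1.59333981e+02]), 'contact_force': array([ 0.4332944 , -0.11957421,  0.09108021]), 'moment': array([ 0.03868276, -0.00750024,  0.01334751]), 'gripper_force': 0.0, 'gripper_width': 0.08766737340599769}
```

View pics/side0.png

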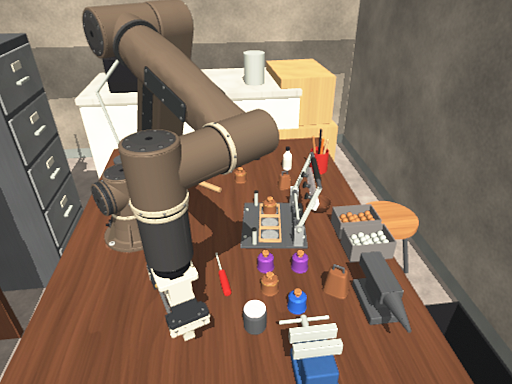

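View pics/top0.png

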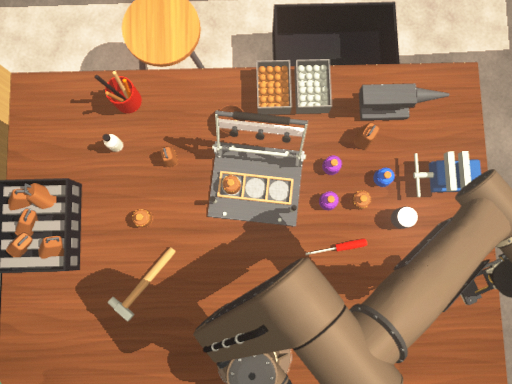

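The top view shows one bell already in cell0 (231,183) and two bells on the bench at (362,199) and (141,218). In the side view these are (269,205), (269,285) and (240,174).

These could be mistaken for bells:
- cowbells at (370,135) and (168,156)
- purple look-alikes at (333,164) and (329,201)
- a blue look-alike at (385,177)
- the crate of cowbells on the left, around (35,220)

By description I choose the round bodies with knobs at (362,199) and (141,218). I'll check them in a close crop.

```bash
cat > h.py <<'E'
import numpy as np,cv2
from scipy.spatial.transform import Rotation as R
from plant import r
def ray(n,px):
    i=r.camera_info(n); d=R.from_euler('xyz',i['attitude'],degrees=True).apply(np.linalg.solve(i['K'],[px[0],px[1],1.]))
    return np.array(i['eye']),d
def plane(n,px,z):
    e,d=ray(n,px); return e+d*(z-e[2])/d[2]
def tri(p,q):
    a,u=ray('side',p);b,v=ray('top',q)
    s=np.linalg.lstsq(np.c_[u,-v],b-a,rcond=None)[0]
    P,Q=a+u*s[0],b+v*s[1]; return (P+Q)/2,np.linalg.norm(P-Q)
def proj(n,X):
    i=r.camera_info(n); c=R.from_euler('xyz',i['attitude'],degrees=True).inv().apply(np.array(X)-i['eye']); p=i['K']@c; return p[:2]/p[2]
def crop(im,c,w,k):
    x,y=int(c[0]),int(c[1]); return cv2.resize(im[y-w:y+w,x-w:x+w,::-1],None,fx=k,fy=k,interpolation=cv2.INTER_NEAREST)
E
python3 - <<'E'
from h import *
s=cv2.imread('pics/side0.png')[:,:,::-1];t=cv2.imread('pics/top0.png')[:,:,::-1]
a=np.hstack([crop(t,c,16,8) for c in((362,199),(141,218),(231,183))])
b=np.hstack([crop(s,c,16,8) for c in((269,283),(240,174),(269,205))])
c=np.hstack([cv2.resize(t[105:235,200:315,::-1],(345,390)),cv2.resize(s[145:255,235:336,::-1],(358,390))])
a=np.vstack([a,b])[:512];cv2.imwrite('pics/c1.png',np.hstack([a[:,:384]]));cv2.imwrite('pics/c2.png',c)
E
```

```text
(no output)
```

View pics/c1.png

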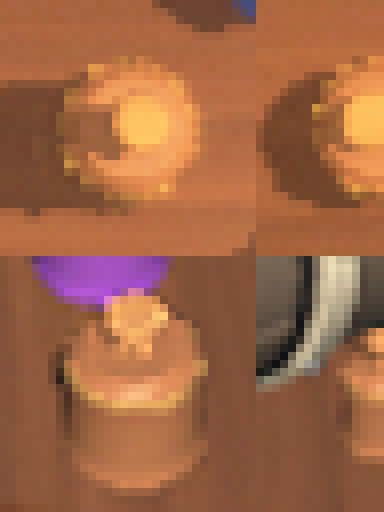

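View pics/c2.png

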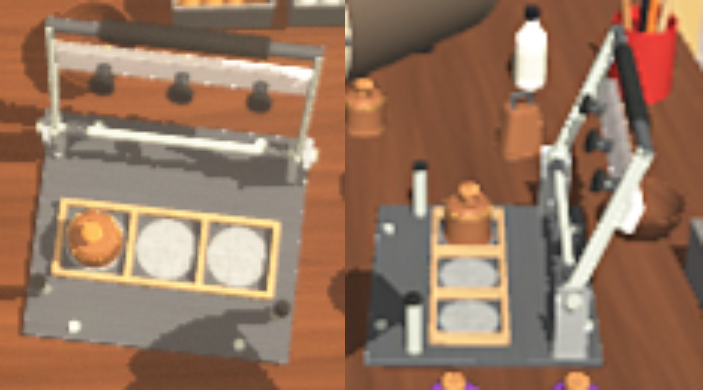

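The crop confirms that both are round bronze bells with wooden knobs (knob at about (364,198) in top and (270,275) in side). The fixture crop shows cell0 full and cell1 and cell2 empty. The frame is open with its dark handle at the back. Next I measure with masks.

```bash
python3 - <<'E'
from h import *
s=cv2.imread('pics/side0.png');t=cv2.imread('pics/top0.png')
def blob(im,c,w,lo,hi,inv=False):
    x,y=c; h=cv2.cvtColor(im,cv2.COLOR_BGR2HSV)
    m=cv2.inRange(h,lo,hi); z=np.zeros_like(m); z[y-w:y+w,x-w:x+w]=m[y-w:y+w,x-w:x+w]
    n,l,st,ce=cv2.connectedComponentsWithStats(z); k=1+np.argmax(st[1:,4]); return ce[k]+0.0,st[k],(l==k).astype(np.uint8)
for nm,ct,cs in(('right',(362,199),(269,278)),('left',(141,218),(240,170)),('cell0',(231,183),(269,202))):
    x,y=ct;print(nm,cv2.cvtColor(t[y-3:y+3:2,x-2:x+6:2],cv2.COLOR_BGR2HSV).reshape(-1,3)[:4].tolist())
    k,st,_=blob(t,ct,14,(12,130,215),(25,200,255)); 
    b,sb,_=blob(s,cs,10,(8,90,200),(25,165,255))
    print(' top',k,st,'side',b,sb,'tri',*tri(b,k),'plane63',plane('top',k,.066),plane('side',b,.06))
m=cv2.inRange(cv2.cvtColor(t,cv2.COLOR_BGR2HSV),(12,70,190),(28,140,255)); 
for n,im,(x0,x1,y0,y1) in(('top',t,(212,300,165,210)),('side',s,(255,285,198,246))):
    hs=cv2.cvtColor(im,cv2.COLOR_BGR2HSV);m=cv2.inRange(hs,(12,70,170),(30,175,255));z=np.zeros_like(m);z[y0:y1,x0:x1]=m[y0:y1,x0:x1]
    p=np.argwhere(z)[:,::-1].astype(np.float32);rc=cv2.minAreaRect(p);bx=cv2.boxPoints(rc)
    q=cv2.approxPolyDP(cv2.convexHull(p.astype(np.int32)),4,True)[:,0]
    print(n,len(p),rc,'\n',q.tolist())
    for u in (bx if n=='top' else q): print(u,plane(n,u,.022))
# handle: dark
g=t.max(2);z=np.zeros_like(g);z[110:128,228:295]=(g[110:128,228:295]<75)*255
print('handle',cv2.minAreaRect(np.argwhere(z)[:,::-1].astype(np.float32)))
E
```

```text
right [[13, 165, 196], [18, 160, 252], [18, 160, 253], [15, 157, 249]]
 top [364.2739726  198.56849315] [357 191  14  17 146] side [269.96491228 282.89473684] [262 280  16   6  57] tri [ 0.48020836 -0.37273744  0.03630143] 9.466557419709782e-05 plane63 [ 0.47698452 -0.36613899  0.066     ] [ 0.47664072 -0.39501248  0.06      ]
left [[19, 159, 253], [19, 158, 254], [14, 165, 240], [13, 162, 240]]
 top [142.02717391 216.85869565] [135 209  15  17 184] side [240.31034483 173.34482759] [236 171   9   6  29] tri [0.44114679 0.34195419 0.03747776] 0.00013518574204928415 plane63 [0.43878132 0.33528519 0.066     ] [0.4387353  0.30235292 0.06      ]
cell0 [[19, 154, 253], [19, 154, 254], [16, 158, 250], [13, 157, 240]]
 top [232.50625 182.64375] [226 174  14  18 160] side [271.42253521 203.        ] [265 197  14  15  71] tri [0.54486179 0.05026634 0.05243033] 0.006734667502675428 plane63 [0.53941616 0.04977817 0.066     ] [0.54655587 0.03981535 0.06      ]
top 902 ((255.13414001464844, 187.29269409179688), (74.76215362548828, 26.834863662719727), 6.34019136428833) 
 [[293, 179], [290, 204], [217, 196], [220, 171]]
[216.5     196.50002] [0.50197388 0.10476835 0.022     ]
[219.46341 169.82927] [0.58962065 0.09367904 0.022     ]
[293.76828 178.08537] [ 0.55563215 -0.14862459  0.022     ]
[290.80487 204.75612] [ 0.46828784 -0.13570045  0.022     ]
side 441 ((270.0, 220.0), (44.0, 22.0), 90.0) 
 [[279, 242], [259, 241], [259, 208], [267, 198], [279, 204]]
[279 242] [ 0.54502724 -0.16268394  0.022     ]
[259 241] [ 0.47214627 -0.14744221  0.022     ]
[259 208] [0.49785563 0.06468392 0.022     ]
[267 198] [0.5418578  0.13594065 0.022     ]
[279 204] [0.58636279 0.08320743 0.022     ]
handle ((248.93997192382812, 119.41998291015625), (30.26417350769043, 1.131371021270752), 8.130102157592773)
```

```bash
python3 - <<'E'
from h import *
s=cv2.imread('pics/side0.png');t=cv2.imread('pics/top0.png')
def cen(im,c,w,lo,hi):
    x,y=c;h=cv2.cvtColor(im,cv2.COLOR_BGR2HSV);m=cv2.inRange(h,lo,hi);z=np.zeros_like(m);z[y-w:y+w+1,x-w:x+w+1]=m[y-w:y+w+1,x-w:x+w+1]
    M=cv2.moments(z,True);return np.array([M['m10'],M['m01']])/M['m00'],M['m00']
for nm,ct,cs in(('right',(364,198),(270,275)),('left',(142,217),(240,169)),('cell0',(232,182),(270,198))):
    k,n=cen(t,ct,5,(16,120,235),(25,200,255)); b,n2=cen(s,cs,5,(8,90,190),(25,190,255))
    print(nm,k,n,b,n2,tri(b,k),'top z=.07/.08',plane('top',k,.07)[:2],plane('top',k,.08)[:2])
c=np.array([255.134,187.293]); P=plane('top',c,.022);print('fixture',P)
th=np.radians(-8);ex=np.array([np.cos(th),np.sin(th)]);ey=np.array([-ex[1],ex[0]])
for i in range(3): print('cell',i,P[:2]+(1-i)*.078*ey, proj('side',[*(P[:2]+(1-i)*.078*ey),.01]))
H=[*(P[:2]+.167*ex),.257];print('handle exp',H,proj('top',H),proj('side',H))
for im,n,(x0,x1,y0,y1) in((t,'top',(228,300,110,126)),(s,'side',(305,322,155,192))):
    g=im.max(2)[y0:y1,x0:x1]; m=(g<85).astype(np.uint8); k,l,st,ce=cv2.connectedComponentsWithStats(m); j=1+np.argmax(st[1:,4]); p=np.argwhere(l==j)[:,::-1].astype(np.float32)+[x0,y0]; print(n,st[j],cv2.minAreaRect(p.astype(np.float32)))
# floor discs (pale)
for ct,cs in(((255,187),(269,222)),((279,190),(269,234))):
    k,n=cen(t,ct,10,(0,0,150),(180,60,255));b,n2=cen(s,cs,6,(0,0,150),(180,60,255));print('disc',k,n,b,n2,tri(b,k))
E
```

```text
right [363.48387097 197.90322581] 31.0 [270.2027027  276.40540541] 74.0 (array([ 0.48092637, -0.36564849,  0.05763613]), np.float64(0.0016308298669693523)) top z=.07/.08 [ 0.47872691 -0.36286932] [ 0.47761113 -0.3606621 ]
left [139.66666667 216.36111111] 36.0 [240.06976744 171.3255814 ] 43.0 (array([0.44146627, 0.34753438, 0.04557675]), np.float64(0.0016980524924849413)) top z=.07/.08 [0.44020667 0.34171316] [0.43934203 0.33932682]
cell0 [230.67567568 181.59459459] 37.0 [270.         200.17073171] 41.0 (array([0.54309524, 0.05563065, 0.06383699]), np.float64(0.0003478958652588948)) top z=.07/.08 [0.54232778 0.05530312] [0.54079735 0.05478405]
fixture [ 0.52870652 -0.02147665  0.022     ]
cell 0 [0.53956202 0.05576426] [269.07473636 210.80013148]
cell 1 [ 0.52870652 -0.02147665] [269.15443325 222.01298552]
cell 2 [ 0.51785102 -0.09871756] [269.24152178 234.26579549]
handle exp [np.float64(0.6940812894100377), np.float64(-0.04471856190257765), 0.257] [261.31558897 117.77560459] [315.15415651 168.65953367]
top [  5   6  56   8 102] ((260.4154052734375, 120.17694091796875), (55.44352722167969, 2.728764057159424), 7.125016689300537)
side [  6   2  10  29 124] ((315.73876953125, 170.6339569091797), (28.635456085205078, 5.716790676116943), 78.11134338378906)
disc [254.40547945 187.34246575] 365.0 [269.   221.64] 100.0 (array([ 0.529341  , -0.01901967,  0.01016142]), np.float64(0.001828646810580854))
disc [278.23561644 190.21643836] 365.0 [269.04385965 234.10526316] 114.0 (array([ 0.51799497, -0.09700925,  0.00953807]), np.float64(0.0013319966344025852))
```

```bash
cat >> h.py <<'E'
def plan(tgt,yaw,n):
    """equal rows to a tool-down TCP target, in move units (shift/0.5 m, turn/60 deg)"""
    st=r.get_state();p=np.array(st['tcp_pos']);A=R.from_euler('xyz',st['eef_rot'],degrees=True)
    B=R.from_euler('xyz',[180,0,yaw],degrees=True);w=(A.inv()*B).as_rotvec(degrees=True)/n;d=(np.array(tgt)-p)/n
    print('t',st['time_s'],p.round(4),np.round(st['eef_rot'],2))
    for i in range(n):
        print((A.inv().apply(d)/.5).round(3).tolist()+(w/60).round(3).tolist()); A=A*R.from_rotvec(w,degrees=True)
E
python3 -c "
from h import *
plan([.4785,-.363,.14],-98,7)"
```

```text
t 0.1 [ 0.2381 -0.6311  0.2337] [ 1.7991e+02 -1.0000e-02 -1.5933e+02]
[-0.091, 0.047, 0.027, 0.0, 0.0, -0.146]
[-0.097, 0.033, 0.027, 0.0, 0.0, -0.146]
[-0.101, 0.018, 0.027, 0.0, 0.0, -0.146]
[-0.103, 0.002, 0.027, 0.0, 0.0, -0.146]
[-0.102, -0.014, 0.027, 0.0, 0.0, -0.146]
[-0.099, -0.029, 0.027, 0.0, 0.0, -0.146]
[-0.093, -0.044, 0.027, 0.0, 0.0, -0.146]
```

Call:
{"op": "carry_out", "data": {"targets": [[-0.091,0.047,0.027,0,0,-0.146],[-0.097,0.033,0.027,0,0,-0.146],[-0.101,0.018,0.027,0,0,-0.146],[-0.103,0.002,0.027,0,0,-0.146],[-0.102,-0.014,0.027,0,0,-0.146]], "hand": 1, "squeeze": 20}}

```text
time_s: 0.72
tcp_pos: [0.4105, -0.439, 0.1664]
eef_rot: [180.0, 0.0, -115.2]
contact_force: [-0.1, -0.6, 0.2]
gripper_width: 0.0879
gripper_force: 0.0
```

Call:
{"op": "carry_out", "data": {"targets": [[-0.099,-0.029,0.027,0,0,-0.146],[-0.093,-0.044,0.027,0,0,-0.146],[0,0,0,0,0,0],[0,0,0,0,0,0]]}}

```text
time_s: 1.23
tcp_pos: [0.4786, -0.3636, 0.1398]
eef_rot: [180.0, 0.0, -98.0]
contact_force: [-0.4, -0.1, 0.6]
gripper_width: 0.0877
gripper_force: 0.0
```

```bash
python3 - <<'E'
from h import *
plan([.4785,-.363,.029],-98,4)
im=r.capture('side');p=proj('side',[.4785,-.363,.1]);cv2.imwrite('pics/a1.png',cv2.resize(im[200:320,200:340,::-1],(700,600)))
E
```

```text
t 1.225 [ 0.4786 -0.3636  0.1398] [ 1.7995e+02  1.0000e-02 -9.8010e+01]
[-0.0, 0.0, 0.055, 0.0, 0.0, -0.0]
[-0.0, 0.0, 0.055, 0.0, 0.0, -0.0]
[-0.0, 0.0, 0.055, 0.0, 0.0, -0.0]
[-0.0, 0.0, 0.055, 0.0, 0.0, -0.0]
```

View pics/a1.png

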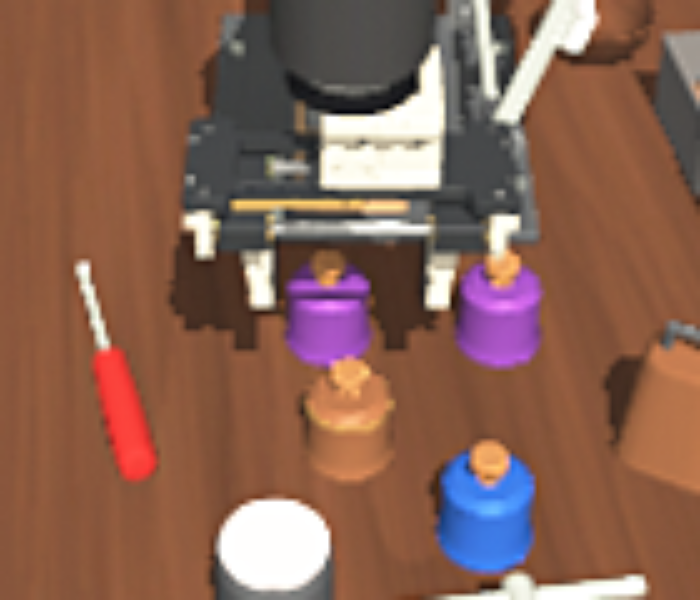

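The gripper is centred over the bronze bell (crop pixel (350,400)). The purple look-alikes at (328,310) and (500,310) and the blue one at (490,510) are clear of the fingers. Next I descend and grip.

Call:
{"op": "carry_out", "data": {"targets": [[0,0,0.055,0,0,0],[0,0,0.055,0,0,0],[0,0,0.055,0,0,0],[0,0,0.055,0,0,0],[0,0,0,0,0,0]]}}

```text
time_s: 1.9
tcp_pos: [0.4764, -0.3643, 0.0284]
eef_rot: [179.8, 0.1, -98.2]
contact_force: [-0.2, 0.1, -0.0]
gripper_width: 0.0878
gripper_force: 0.0
```

Call:
{"op": "carry_out", "data": {"targets": [[0,0,0,0,0,0],[0,0,0,0,0,0],[0,0,0,0,0,0],[0,0,0,0,0,0],[0,0,0,0,0,0]], "hand": 0, "squeeze": 20}}

```text
time_s: 2.52
tcp_pos: [0.4789, -0.3639, 0.0306]
eef_rot: [-180.0, -0.0, -98.0]
contact_force: [-1.2, 1.6, 4.9]
gripper_width: 0.0533
gripper_force: 20.0
```

Call:
{"op": "carry_out", "data": {"targets": [[0,0,-0.04,0,0,0],[0,0,-0.07,0,0,0],[0,0,-0.07,0,0,0],[0,0,-0.03,0,0,0],[0,0,0,0,0,0]]}}

```text
time_s: 3.15
tcp_pos: [0.4788, -0.3638, 0.1353]
eef_rot: [-179.9, 0.0, -98.0]
contact_force: [0.6, 0.9, -2.7]
gripper_width: 0.0532
gripper_force: 20.0
```

```bash
python3 - <<'E'
from h import *
print(r.get_state()['gripper_width'])
plan([.518,-.098,.135],-98,7)
E
```

```text
0.053184252316322705
t 3.15 [ 0.4788 -0.3638  0.1353] [-179.93    0.    -98.02]
[-0.077, -0.0, 0.0, -0.0, 0.0, -0.0]
[-0.077, -0.0, 0.0, -0.0, 0.0, -0.0]
[-0.077, -0.0, 0.0, -0.0, 0.0, -0.0]
[-0.077, -0.0, 0.0, -0.0, 0.0, -0.0]
[-0.077, -0.0, 0.0, -0.0, 0.0, -0.0]
[-0.077, -0.001, 0.0, -0.0, 0.0, -0.0]
[-0.077, -0.001, 0.0, -0.0, 0.0, -0.0]
```

Call:
{"op": "carry_out", "data": {"targets": [[-0.077,0,0,0,0,0],[-0.077,0,0,0,0,0],[-0.077,0,0,0,0,0],[-0.077,0,0,0,0,0],[-0.077,0,0,0,0,0]]}}

```text
time_s: 3.78
tcp_pos: [0.5044, -0.1719, 0.133]
eef_rot: [179.8, -0.0, -98.0]
contact_force: [0.2, -1.1, -2.6]
gripper_width: 0.053
gripper_force: 20.0
```

Call:
{"op": "carry_out", "data": {"targets": [[-0.077,0,0,0,0,0],[-0.077,-0.002,0,0,0,0],[0,0,0.06,0,0,0],[0,0,0.06,0,0,0],[0,0,0,0,0,0]]}}

```text
time_s: 4.4
tcp_pos: [0.5142, -0.0973, 0.0717]
eef_rot: [179.6, -0.1, -98.0]
contact_force: [-0.4, 0.1, -2.3]
gripper_width: 0.0535
gripper_force: 20.0
```

```bash
python3 - <<'E'
from h import *
plan([.518,-.098,.042],-98,2)
im=r.capture('side');cv2.imwrite('pics/a2.png',cv2.resize(im[160:280,200:340,::-1],(700,600)))
E
```

```text
t 4.4 [ 0.5142 -0.0973  0.0717] [ 1.7958e+02 -1.0000e-01 -9.8030e+01]
[0.0, -0.004, 0.03, 0.003, -0.001, -0.0]
[0.0, -0.004, 0.03, 0.003, -0.001, -0.0]
```

View pics/a2.png

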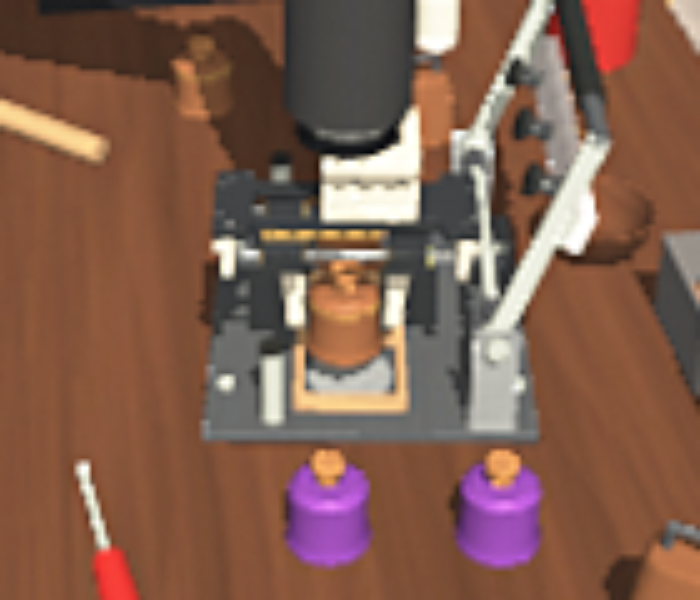

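The bell hangs upright over cell2 (crop pixel (345,330), with the cell opening spanning 305–397), clear of the walls. I'll let it settle, then lower it.

Call:
{"op": "carry_out", "data": {"targets": [[0,0,0.02,0,0,0],[0,0,0,0,0,0],[0,0,0,0,0,0]]}}

```text
time_s: 4.82
tcp_pos: [0.5175, -0.0972, 0.0656]
eef_rot: [-180.0, 0.0, -98.0]
contact_force: [0.9, 0.8, -2.1]
gripper_width: 0.0532
gripper_force: 20.0
```

```bash
python3 -c "
from h import *
plan([.518,-.098,.042],-98,2)"
```

```text
t 4.825 [ 0.5175 -0.0972  0.0656] [-1.7995e+02  1.0000e-02 -9.8020e+01]
[0.001, -0.001, 0.024, -0.0, 0.0, -0.0]
[0.001, -0.001, 0.024, -0.0, 0.0, -0.0]
```

Call:
{"op": "carry_out", "data": {"targets": [[0.001,-0.001,0.02,0,0,0],[0.001,-0.001,0.02,0,0,0],[0,0,0.006,0,0,0],[0,0,0.004,0,0,0],[0,0,0,0,0,0]]}}

```text
time_s: 5.45
tcp_pos: [0.5174, -0.0984, 0.0405]
eef_rot: [179.9, -0.0, -98.0]
contact_force: [-4.9, 0.5, 7.2]
gripper_width: 0.0531
gripper_force: 20.0
```

Call:
{"op": "carry_out", "data": {"targets": [[0,0,0,0,0,0],[0,0,0,0,0,0],[0,0,0,0,0,0],[0,0,0,0,0,0]], "hand": 1}}

```text
time_s: 5.95
tcp_pos: [0.5181, -0.0983, 0.04]
eef_rot: [-180.0, -0.0, -98.0]
contact_force: [-0.5, -0.2, 1.3]
gripper_width: 0.0853
gripper_force: 0.0
```

Call:
{"op": "carry_out", "data": {"targets": [[0,0,-0.03,0,0,0],[0,0,-0.06,0,0,0],[0,0,-0.08,0,0,0],[0,0,-0.08,0,0,0],[0,0,0,0,0,0]]}}

```text
time_s: 6.58
tcp_pos: [0.5202, -0.0982, 0.1696]
eef_rot: [-179.6, 0.1, -98.0]
contact_force: [0.0, -0.3, -0.6]
gripper_width: 0.0875
gripper_force: 0.0
```

```bash
python3 -c "
from h import *
plan([.440,.342,.17],-98,8)"
```

```text
t 6.575 [ 0.5202 -0.0982  0.1696] [-1.7958e+02  9.0000e-02 -9.7970e+01]
[-0.106, 0.035, -0.0, -0.001, 0.0, 0.0]
[-0.106, 0.035, -0.0, -0.001, 0.0, 0.0]
[-0.106, 0.035, -0.0, -0.001, 0.0, 0.0]
[-0.106, 0.035, -0.0, -0.001, 0.0, 0.0]
[-0.106, 0.035, -0.0, -0.001, 0.0, 0.0]
[-0.106, 0.035, -0.0, -0.001, 0.0, 0.0]
[-0.106, 0.035, -0.0, -0.001, 0.0, 0.0]
[-0.106, 0.035, -0.0, -0.001, 0.0, 0.0]
```

Call:
{"op": "carry_out", "data": {"targets": [[-0.106,0.034,0,0,0,0],[-0.106,0.034,0,0,0,0],[-0.106,0.034,0,0,0,0],[-0.106,0.034,0,0,0,0],[-0.106,0.034,0,0,0,0]]}}

```text
time_s: 7.2
tcp_pos: [0.47, 0.1776, 0.1653]
eef_rot: [-180.0, 0.0, -98.0]
contact_force: [1.4, 0.3, -0.2]
gripper_width: 0.0876
gripper_force: 0.0
```

Call:
{"op": "carry_out", "data": {"targets": [[-0.106,0.034,0,0,0,0],[-0.106,0.034,0,0,0,0],[-0.106,0.034,0,0,0,0],[0,0,0,0,0,0],[0,0,0,0,0,0]]}}

```text
time_s: 7.82
tcp_pos: [0.4419, 0.3402, 0.1647]
eef_rot: [180.0, -0.1, -98.0]
contact_force: [-0.1, -0.0, -0.4]
gripper_width: 0.088
gripper_force: 0.0
```

```bash
python3 - <<'E'
from h import *
plan([.440,.342,.029],-98,4)
t=r.capture('top');s=r.capture('side')
cv2.imwrite('pics/a3.png',np.hstack([cv2.resize(t[100:250,80:310,::-1],(460,300)),cv2.resize(s[150:250,230:330,::-1],(300,300))]))
E
```

```text
t 7.825 [0.4419 0.3402 0.1647] [ 1.7996e+02 -6.0000e-02 -9.7970e+01]
[-0.001, 0.001, 0.068, 0.0, -0.0, 0.0]
[-0.001, 0.001, 0.068, 0.0, -0.0, 0.0]
[-0.001, 0.001, 0.068, 0.0, -0.0, 0.0]
[-0.001, 0.001, 0.068, 0.0, -0.0, 0.0]
```

View pics/a3.png

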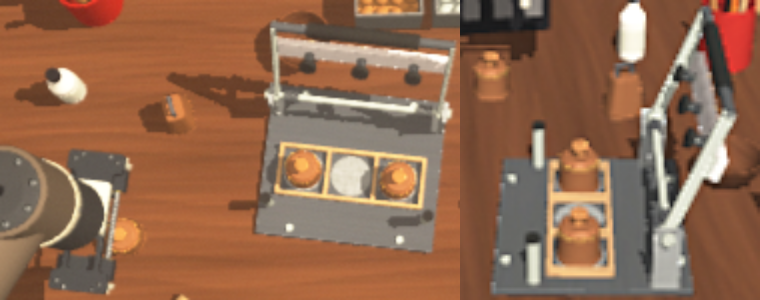

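Cell2's bell stands upright in its cell (crop pixel (397,180) top, (580,240) side), and cell1, the middle one, is empty. The left bell is visible under the gripper (crop pixel (124,235)). Next I descend.

Call:
{"op": "carry_out", "data": {"targets": [[-0.002,0.001,0.068,0,0,0],[-0.002,0.001,0.068,0,0,0],[-0.001,0.001,0.068,0,0,0],[-0.001,0.001,0.068,0,0,0],[0,0,0,0,0,0]]}}

```text
time_s: 8.55
tcp_pos: [0.4401, 0.3411, 0.0272]
eef_rot: [179.9, -0.3, -98.1]
contact_force: [0.2, 0.5, 0.8]
gripper_width: 0.0876
gripper_force: 0.0
```

Call:
{"op": "carry_out", "data": {"targets": [[0,0,0,0,0,0],[0,0,0,0,0,0],[0,0,0,0,0,0],[0,0,0,0,0,0],[0,0,0,0,0,0]], "hand": 0, "squeeze": 20}}

```text
time_s: 9.18
tcp_pos: [0.4409, 0.3441, 0.0297]
eef_rot: [-180.0, 0.0, -98.0]
contact_force: [-0.6, -0.2, 6.3]
gripper_width: 0.0535
gripper_force: 20.0
```

Call:
{"op": "carry_out", "data": {"targets": [[0,0,-0.04,0,0,0],[0,0,-0.09,0,0,0],[0,0,-0.09,0,0,0],[0,0,-0.06,0,0,0],[0,0,0,0,0,0]]}}

```text
time_s: 9.8
tcp_pos: [0.4416, 0.3449, 0.1715]
eef_rot: [-179.9, 0.2, -98.0]
contact_force: [-0.5, -0.7, -1.5]
gripper_width: 0.0532
gripper_force: 20.0
```

```bash
python3 -c "
from h import *
plan([.529,-.020,.17],-98,8)"
```

```text
t 9.8 [0.4416 0.3449 0.1715] [-179.88    0.24  -97.99]
[0.087, -0.034, 0.0, -0.0, 0.0, 0.0]
[0.087, -0.034, 0.0, -0.0, 0.0, 0.0]
[0.087, -0.034, 0.0, -0.0, 0.0, 0.0]
[0.087, -0.034, 0.0, -0.0, 0.0, 0.0]
[0.087, -0.034, 0.0, -0.0, 0.0, 0.0]
[0.087, -0.034, 0.0, -0.0, 0.0, 0.0]
[0.087, -0.034, 0.0, -0.0, 0.0, 0.0]
[0.087, -0.034, 0.0, -0.0, 0.0, 0.0]
```

Call:
{"op": "carry_out", "data": {"targets": [[0.087,-0.034,0,0,0,0],[0.087,-0.034,0,0,0,0],[0.087,-0.034,0,0,0,0],[0.087,-0.034,0,0,0,0],[0.087,-0.034,0,0,0,0]]}}

```text
time_s: 10.42
tcp_pos: [0.494, 0.1148, 0.1677]
eef_rot: [179.9, -0.1, -98.0]
contact_force: [1.8, 1.1, -1.9]
gripper_width: 0.0532
gripper_force: 20.0
```

Call:
{"op": "carry_out", "data": {"targets": [[0.087,-0.034,0,0,0,0],[0.087,-0.034,0,0,0,0],[0.087,-0.034,0,0,0,0],[0,0,0,0,0,0],[0,0,0,0,0,0]]}}

```text
time_s: 11.05
tcp_pos: [0.5263, -0.02, 0.1679]
eef_rot: [179.9, -0.0, -98.1]
contact_force: [0.3, 0.3, -1.6]
gripper_width: 0.0528
gripper_force: 20.0
```

Call:
{"op": "carry_out", "data": {"targets": [[0,0,0.07,0,0,0],[0,0,0.07,0,0,0],[0,0,0.05,0,0,0],[0,0,0,0,0,0],[0,0,0,0,0,0]]}}

```text
time_s: 11.68
tcp_pos: [0.5276, -0.019, 0.0748]
eef_rot: [-180.0, 0.0, -97.9]
contact_force: [-0.2, -0.1, -1.4]
gripper_width: 0.053
gripper_force: 20.0
```

```bash
python3 - <<'E'
from h import *
plan([.529,-.020,.042],-98,2)
s=r.capture('side');t=r.capture('top')
cv2.imwrite('pics/a4.png',np.hstack([cv2.resize(s[160:270,200:340,::-1],(500,393)),cv2.resize(t[100:230,200:310,::-1],(300,393))]))
E
```

```text
t 11.675 [ 0.5276 -0.019   0.0748] [-179.95    0.    -97.92]
[0.001, -0.001, 0.033, -0.0, 0.0, 0.001]
[0.001, -0.002, 0.033, -0.0, 0.0, 0.001]
```

View pics/a4.png

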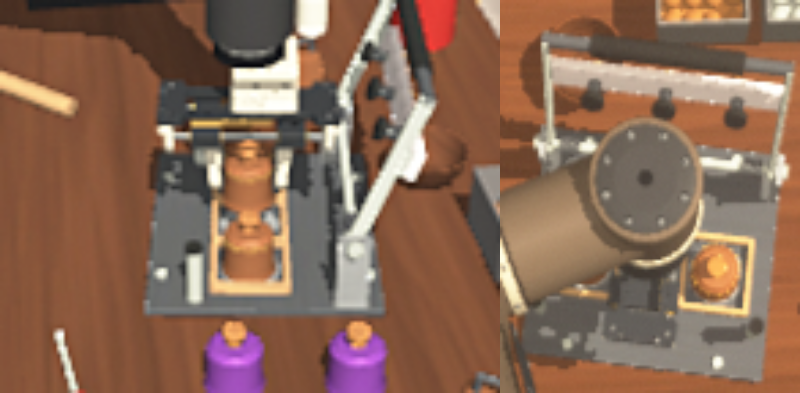

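The held bell is over the middle cell (side crop pixel (247,180)), with the cell2 bell at (247,250). I lower it now.

Call:
{"op": "carry_out", "data": {"targets": [[0.001,-0.001,0.03,0,0,0],[0.001,-0.002,0.025,0,0,0],[0,0,0.009,0,0,0],[0,0,0.004,0,0,0],[0,0,0,0,0,0]]}}

```text
time_s: 12.4
tcp_pos: [0.5285, -0.021, 0.0401]
eef_rot: [-180.0, -0.0, -98.0]
contact_force: [0.5, -0.2, -1.1]
gripper_width: 0.0533
gripper_force: 20.0
```

Call:
{"op": "carry_out", "data": {"targets": [[0,0,0,0,0,0],[0,0,0,0,0,0]]}}

```text
time_s: 12.65
tcp_pos: [0.5285, -0.0209, 0.0402]
eef_rot: [-180.0, 0.0, -98.0]
contact_force: [0.2, 0.7, -2.0]
gripper_width: 0.0532
gripper_force: 20.0
```

Call:
{"op": "carry_out", "data": {"targets": [[0,0,0.002,0,0,0],[0,0,0,0,0,0],[0,0,0,0,0,0]]}}

```text
time_s: 13.02
tcp_pos: [0.5286, -0.0209, 0.0397]
eef_rot: [-180.0, 0.0, -98.0]
contact_force: [-1.2, 0.7, 5.7]
gripper_width: 0.0531
gripper_force: 20.0
```

Touched down. I release and raise the arm.

Call:
{"op": "carry_out", "data": {"targets": [[0,0,0,0,0,0],[0,0,0,0,0,0],[0,0,0,0,0,0],[0,0,0,0,0,0]], "hand": 1}}

```text
time_s: 13.52
tcp_pos: [0.5284, -0.021, 0.039]
eef_rot: [180.0, -0.0, -98.0]
contact_force: [0.9, -0.8, 1.0]
gripper_width: 0.0858
gripper_force: 0.0
```

Call:
{"op": "carry_out", "data": {"targets": [[0,0,-0.03,0,0,0],[0,0,-0.06,0,0,0],[0,0,-0.1,0,0,0],[0,0,-0.1,0,0,0],[0,0,-0.1,0,0,0]]}}

```text
time_s: 14.15
tcp_pos: [0.5281, -0.0211, 0.2371]
eef_rot: [-179.9, 0.0, -98.0]
contact_force: [1.3, 0.3, -0.8]
gripper_width: 0.0875
gripper_force: 0.0
```

Call:
{"op": "carry_out", "data": {"targets": [[0,0,-0.1,0,0,0],[0,0,-0.1,0,0,0],[0.04,0.1,0,0,0,0],[0.04,0.1,0,0,0,0],[0,0,0,0,0,0]]}}

```text
time_s: 14.78
tcp_pos: [0.4208, -0.0476, 0.3362]
eef_rot: [-179.8, 0.1, -98.0]
contact_force: [1.0, 0.4, 0.7]
gripper_width: 0.0874
gripper_force: 0.0
```

```bash
python3 - <<'E'
from h import *
print(r.get_state()['tcp_pos'])
s=r.capture('side');t=r.capture('top');np.savez('f.npz',s=s,t=t)
cv2.imwrite('pics/a5.png',np.hstack([cv2.resize(s[150:250,235:335,::-1],(400,400)),cv2.resize(t[105:225,195:315,::-1],(400,400))]))
E
```

```text
[ 0.42084306 -0.0475985   0.33624104]
```

View pics/a5.png

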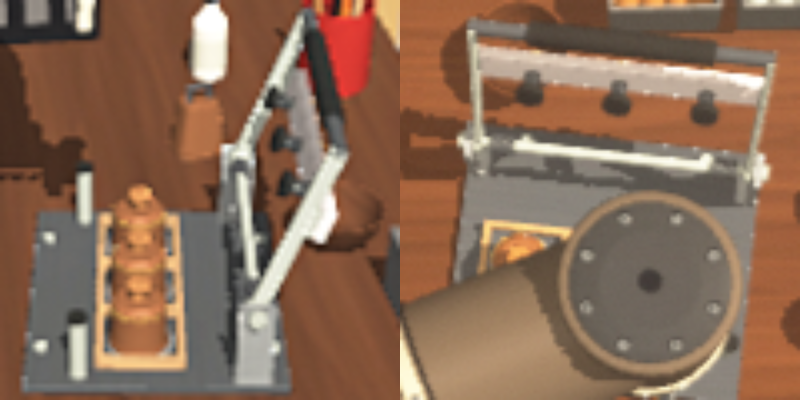

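The three bells stand in their cells (side crop knobs at (140,195), (137,235) and (137,285)). The frame is open, with the handle centred at side (316,168) and top (261,118).

```bash
python3 - <<'E'
from h import *
print(tri((316.0,168.3),(261.4,118.2)),plane('top',(261.4,118.2),.257))
plan([.693,-.045,.336],-98,6)
E
```

```text
(array([ 0.69481303, -0.04520667,  0.25812083]), np.float64(0.0044529948255981324)) [ 0.69283789 -0.04492221  0.257     ]
t 14.875 [ 0.4234 -0.0469  0.3356] [-1.7984e+02  7.0000e-02 -9.8000e+01]
[-0.013, -0.089, 0.0, -0.0, 0.0, -0.0]
[-0.013, -0.089, 0.0, -0.0, 0.0, -0.0]
[-0.013, -0.089, 0.0, -0.0, 0.0, -0.0]
[-0.013, -0.089, -0.0, -0.0, 0.0, -0.0]
[-0.013, -0.089, -0.0, -0.0, 0.0, -0.0]
[-0.013, -0.089, -0.0, -0.0, 0.0, -0.0]
```

Call:
{"op": "carry_out", "data": {"targets": [[-0.013,-0.089,0,0,0,0],[-0.013,-0.089,0,0,0,0],[-0.013,-0.089,0,0,0,0],[-0.013,-0.089,0,0,0,0],[-0.013,-0.089,0,0,0,0]]}}

```text
time_s: 15.5
tcp_pos: [0.6509, -0.0455, 0.3332]
eef_rot: [179.9, -0.0, -98.0]
contact_force: [0.1, 0.8, 0.3]
gripper_width: 0.0877
gripper_force: 0.0
```

Call:
{"op": "carry_out", "data": {"targets": [[-0.013,-0.089,0,0,0,0],[0,0,0,0,0,0],[0,0,0,0,0,0],[0,0,0,0,0,0]]}}

```text
time_s: 16.0
tcp_pos: [0.6933, -0.0452, 0.3346]
eef_rot: [-180.0, 0.0, -98.0]
contact_force: [0.2, -0.0, -0.6]
gripper_width: 0.0882
gripper_force: 0.0
```

```bash
python3 - <<'E'
from h import *
plan([.694,-.045,.247],-98,4)
s=r.capture('side')
cv2.imwrite('pics/a6.png',cv2.resize(s[110:250,220:360,::-1],(560,560)))
E
```

```text
t 16.0 [ 0.6933 -0.0452  0.3346] [-179.97    0.    -98.  ]
[-0.0, -0.0, 0.044, -0.0, 0.0, -0.0]
[-0.0, -0.0, 0.044, -0.0, 0.0, -0.0]
[-0.0, -0.0, 0.044, -0.0, 0.0, -0.0]
[-0.0, -0.0, 0.044, -0.0, 0.0, -0.0]
```

View pics/a6.png

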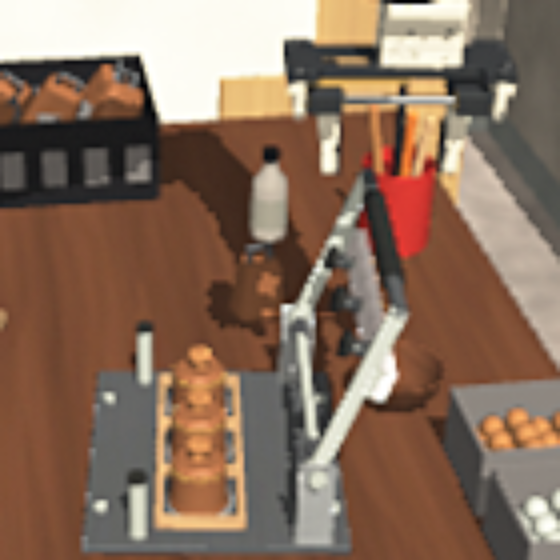

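The fingers (crop pixels (330,150) and (455,150)) straddle the handle (385,240) from above, with nothing else below them. I descend and grip.

Call:
{"op": "carry_out", "data": {"targets": [[0,0,0.044,0,0,0],[0,0,0.044,0,0,0],[0,0,0.044,0,0,0],[0,0,0.043,0,0,0],[0,0,0,0,0,0]]}}

```text
time_s: 16.68
tcp_pos: [0.6924, -0.0452, 0.2458]
eef_rot: [179.9, -0.0, -98.0]
contact_force: [0.3, -0.3, 0.5]
gripper_width: 0.0877
gripper_force: 0.0
```

Call:
{"op": "carry_out", "data": {"targets": [[0,0,0,0,0,0],[0,0,0,0,0,0],[0,0,0,0,0,0],[0,0,0,0,0,0],[0,0,0,0,0,0]], "hand": 0, "squeeze": 45}}

```text
time_s: 17.3
tcp_pos: [0.6937, -0.0452, 0.2466]
eef_rot: [-180.0, 0.0, -98.0]
contact_force: [-0.3, 0.9, -0.6]
gripper_width: 0.0431
gripper_force: 0.0
```

Call:
{"op": "carry_out", "data": {"targets": [[0,0,0,0,0,0],[0,0,0,0,0,0]]}}

```text
time_s: 17.55
tcp_pos: [0.6936, -0.0452, 0.2465]
eef_rot: [180.0, -0.0, -98.0]
contact_force: [0.5, 0.5, -1.1]
gripper_width: 0.0228
gripper_force: 1.7
```

```bash
python3 - <<'E'
from h import *
print(r.get_state()['tcp_pos'],r.get_state()['gripper_force'])
ph=np.linspace(0,1.92,26);a=.35-ph;X=.105+.18*np.sin(a);Z=.088+.18*np.cos(a)
for i in range(25): print(round(-(X[i+1]-X[i])/.5,3),round(-(Z[i+1]-Z[i])/.5,3),end=' | '+('\n' if i%5==4 else ''))
for i in (5,10,15,20,25): print(round(.529-.0002+X[i]*np.cos(np.radians(8)),4), round(Z[i]-.011,4))
E
```

```text
[ 0.69364484 -0.04520723  0.24651007] 1.7088202759623528
0.026 -0.008 | 0.027 -0.006 | 0.027 -0.004 | 0.028 -0.002 | 0.028 -0.0 | 
0.028 0.002 | 0.027 0.004 | 0.027 0.006 | 0.026 0.008 | 0.026 0.01 | 
0.025 0.012 | 0.024 0.014 | 0.023 0.016 | 0.021 0.018 | 0.02 0.019 | 
0.018 0.021 | 0.017 0.022 | 0.015 0.023 | 0.013 0.024 | 0.011 0.025 | 
0.009 0.026 | 0.007 0.027 | 0.005 0.027 | 0.003 0.027 | 0.001 0.028 | 
0.6267 0.2569
0.5604 0.2415
0.5047 0.2021
0.4676 0.1446
0.4545 0.0771
```

Call:
{"op": "carry_out", "data": {"targets": [[0,0,0,0,0,0],[0,0,0,0,0,0]]}}

```text
time_s: 17.8
tcp_pos: [0.694, -0.0453, 0.2465]
eef_rot: [-180.0, 0.0, -98.0]
contact_force: [3.2, -1.6, -2.1]
gripper_width: 0.0207
gripper_force: 45.0
```

Call:
{"op": "carry_out", "data": {"targets": [[0,0.026,-0.008,0,0,0],[0,0.027,-0.006,0,0,0],[0,0.027,-0.004,0,0,0],[0,0.028,-0.002,0,0,0],[0,0.028,0,0,0,0]]}}

```text
time_s: 18.42
tcp_pos: [0.6254, -0.0357, 0.2571]
eef_rot: [-180.0, 0.0, -98.0]
contact_force: [3.1, -1.9, 1.9]
gripper_width: 0.0206
gripper_force: 45.0
```

Force is about 3 N, as expected, and it tracks the arc.

Call:
{"op": "carry_out", "data": {"targets": [[0,0.028,0.002,0,0,0],[0,0.027,0.004,0,0,0],[0,0.027,0.006,0,0,0],[0,0.026,0.008,0,0,0],[0,0.026,0.01,0,0,0]]}}

```text
time_s: 19.05
tcp_pos: [0.5589, -0.0264, 0.241]
eef_rot: [180.0, -0.0, -98.0]
contact_force: [2.5, -2.1, -0.6]
gripper_width: 0.0213
gripper_force: 45.0
```

Call:
{"op": "carry_out", "data": {"targets": [[0,0.025,0.012,0,0,0],[0,0.024,0.014,0,0,0],[0,0.023,0.016,0,0,0],[0,0.021,0.018,0,0,0],[0,0.02,0.019,0,0,0]]}}

```text
time_s: 19.68
tcp_pos: [0.5036, -0.0187, 0.2012]
eef_rot: [-180.0, -0.0, -98.0]
contact_force: [7.9, -5.9, -4.3]
gripper_width: 0.0205
gripper_force: 45.0
```

Call:
{"op": "carry_out", "data": {"targets": [[0,0.018,0.021,0,0,0],[0,0.017,0.022,0,0,0],[0,0.015,0.023,0,0,0],[0,0.013,0.024,0,0,0],[0,0.011,0.025,0,0,0]]}}

```text
time_s: 20.3
tcp_pos: [0.4675, -0.0137, 0.1442]
eef_rot: [-179.9, -0.0, -98.0]
contact_force: [6.8, -6.6, -0.3]
gripper_width: 0.0207
gripper_force: 45.0
```

```bash
python3 - <<'E'
from h import *
s=r.get_state();print(s['tcp_pos'],s['contact_force'],s['moment'])
s=r.capture('side');cv2.imwrite('pics/a7.png',cv2.resize(s[140:250,220:340,::-1],(600,550)))
E
```

```text
[ 0.46749803 -0.01366519  0.14419605] [ 6.79257956 -6.58548311 -0.28834721] [-2.44879162 -2.68598588 -0.0594293 ]
```

Forces are modest, so I continue to home and press a little past it.

Call:
{"op": "carry_out", "data": {"targets": [[0,0.009,0.026,0,0,0],[0,0.007,0.027,0,0,0],[0,0.005,0.027,0,0,0],[0,0.003,0.027,0,0,0],[0,0.001,0.028,0,0,0]]}}

```text
time_s: 20.98
tcp_pos: [0.4548, -0.0119, 0.0771]
eef_rot: [-180.0, -0.0, -98.0]
contact_force: [0.0, -5.2, 13.3]
gripper_width: 0.0206
gripper_force: 45.0
```

Call:
{"op": "carry_out", "data": {"targets": [[0,0,0,0,0,0],[0,0,0,0,0,0]]}}

```text
time_s: 21.22
tcp_pos: [0.4548, -0.0119, 0.0776]
eef_rot: [-180.0, -0.0, -98.0]
contact_force: [0.2, -4.9, 12.5]
gripper_width: 0.0212
gripper_force: 45.0
```

Call:
{"op": "carry_out", "data": {"targets": [[0,0,0.002,0,0,0],[0,0,0,0,0,0],[0,0,0,0,0,0]]}}

```text
time_s: 21.6
tcp_pos: [0.4548, -0.0119, 0.0769]
eef_rot: [-180.0, -0.0, -98.0]
contact_force: [-0.3, -4.2, 15.5]
gripper_width: 0.0211
gripper_force: 45.0
```

Call:
{"op": "carry_out", "data": {"targets": [[0,0,0.002,0,0,0],[0,0,0,0,0,0],[0,0,0,0,0,0]]}}

```text
time_s: 21.98
tcp_pos: [0.4548, -0.0119, 0.0763]
eef_rot: [-180.0, -0.0, -98.0]
contact_force: [-2.8, -2.4, 20.1]
gripper_width: 0.021
gripper_force: 45.0
```

Call:
{"op": "carry_out", "data": {"targets": [[0,0,0.002,0,0,0],[0,0,0,0,0,0],[0,0,0,0,0,0],[0,0,0,0,0,0]]}}

```text
time_s: 22.48
tcp_pos: [0.4549, -0.0119, 0.0757]
eef_rot: [-179.9, -0.0, -98.0]
contact_force: [-5.7, -3.8, 26.0]
gripper_width: 0.0209
gripper_force: 45.0
```

```bash
python3 - <<'E'
from h import *
s=r.capture('side');t=r.capture('top')
cv2.imwrite('pics/a8.png',np.hstack([cv2.resize(s[155:255,230:330,::-1],(600,600))]))
E
```

```text
(no output)
```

View pics/a8.png

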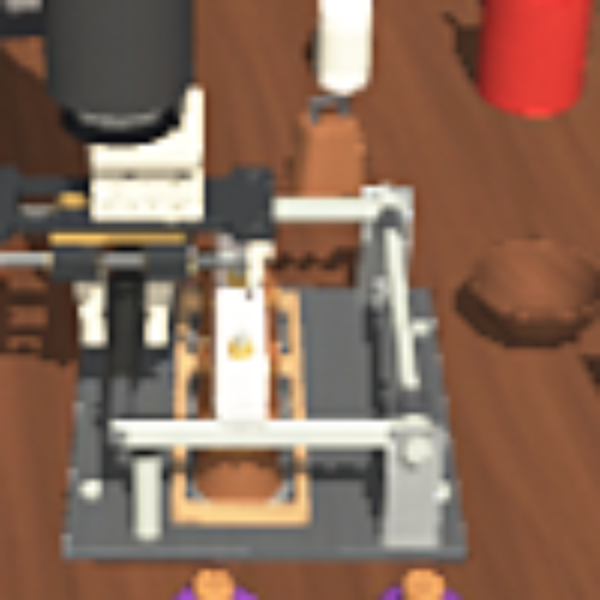

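The frame's arms lie level over the cells and rest on the stop post (crop pixel (145,455)). The cross bar with its plungers is over the bells (240,350). The 26 N push is well above the 13 N spring load and the stiffness has risen sharply, so the frame is on its stops. I'm handing in.

```bash
python3 -c "
from plant import r
s=r.get_state();print(s['tcp_pos'],s['contact_force'],s['gripper_force']);print(r.close_job())"
```

```text
[ 0.45486928 -0.01192251  0.07568262] [-5.01905716 -2.87904927 26.24587678] 45.004804730415344
the job is handed in; nothing more can be done
None
```

The job is handed in: both bells stand upright in the two empty cells, and the gripper is still holding the pressure frame down on its stops with about 26 N. I judged "fully home" from the level arms and that force; the plunger-to-knob contacts themselves were not visible.

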